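# Sweep the offcuts off the mitre-saw bed

### The arm

A 7-joint arm with a two-finger parallel gripper is mounted at the origin on the work surface. World frame = base frame: x ahead of the robot, y to its left, z up, the work surface at z = 0. Lengths are in mm, angles in degrees, forces in N, time in s.
With the tool pointing down it reaches from about 400 to 900 mm from the base axis. Payload 5.5 kg.
Tool frame: the origin (TCP) lies at the very end of the fingers, on their centre line; the grasp point (between the pads) lies 19 mm behind it; z points along the fingers, y is the line along which they close (so a half turn about z gives the same grasp; the last joint's range is limited). The gripper opens to 92 mm and grips with 3 to 60 N. Pads are 19 mm wide; open, the fingers measure 130 mm over their backs; the gripper's body (75 mm by 190 mm) begins 47 mm behind the grasp point.
Start: joints at [90.08, 28.699, -24.465, 88.831, 12.651, 65.22, -12.049], TCP at [168.268, -627.843, 194.029] pointing down, gripper open.
Joint ranges: [-164.97, 164.97], [-17.58, 116.51], [-87.97, 89.64], [11.32, 138.91], [-80.73, 260.73], [10.89, 115.49], [-147.41, 147.41]. Speed limits (degrees/s): [147.25, 147.25, 180, 180, 180, 180, 180].

### API

Orientations are given as a 3x3 rotation matrix whose columns are the frame's x, y, z axes.
In Python, from bench import * gives the robot as it stands.
- The arm moves only by the tool play_rows, never from a script. Its argument "plan" is text: rows parted by semicolons, each of 6 numbers parted by spaces: the shift along the tool's x, y, z in units of 20 cm (1.0 is 20 cm), then the turn, a rotation vector about the tool's x, y, z in units of 120 degrees (1.0 is 120 degrees). In form: x y z ax ay az; .... A call has 1 to 20 rows; each row is the pose to reach, as a shift and turn from the pose commanded when the call began, along the tool's axes at that moment; what a row does not reach only later rows make up. A row lasts 1/10 s, in which the tool goes at most 50 mm and 8.59 degrees, less where a joint would pass 70% of its speed; a pose out of reach is approached as far as the arm can. A call with a number of a shift or a turn outside -1 to 1 is refused whole. A call with a gripper value outside its range is refused whole. "hand" is the opening, from -1 (shut) to 1 (fully open), set as the call begins (left out, the last holds). The fingers move at their own pace and stop on an object; "grip_force" is the grip in N (left out, the last holds). Time passes only in rows, so rows that repeat a pose let the fingers close. It gives the time, the measured TCP pose, the force, the opening and the grip force at its end, in the units of the state.
- get_state(): the state, without advancing time (a new reading comes with each control period).
- get_image(name): name is "scene" or "top" or "wrist"; returns the picture (480x640x3 uint8, blue, green, red); there is no depth.
- calibration(name): a dict with "fx", "fy", "cx", "cy" (pixels), "extrinsics" (4x4, takes a point from camera to world coordinates). Camera axes: x right, y down, z forward; pixel columns grow to the right and rows downward; lengths in mm; the calibration is good to about 2 mm. The wrist camera is an equidistant fisheye: a pixel r from the principal point sees the ray r / f radians off the axis. A picture is of the moment at which its call begins: read the wrist's pose just before it. calibration takes no time and is no camera call; for the wrist camera it gives the pose at the moment of the call.
- sign_off(): hands the job in; it is judged then, once.
Trained networks look in the newest picture that a camera, given by its name, has taken for a name from the list of things; names that differ only in an ending like _2 or _b are one class to them, and where a whole thing is asked for, a point or a joint stands for the part that bears it (a point fixed in the world has none). Each returns a list of dicts, best first, with "score" (0 to 1); they miss things now and then, are a little off and sometimes report something else, mostly with a low value. They report only what shows in the picture. A call takes as long as a camera call. They do not tell look-alikes from the thing itself.
- spot_in(query, camera): "point" ([column, row] in pixels, amid what is visible of it).
- pinpoint(query, camera): "point" ([column, row] in pixels: a listed point, or the origin of a listed thing).
The state is a dict: "time": time; "joint_pos": joint angles; "joint_vel": joint speeds; "joint_torque": joint torques, N m; "tcp_pos": TCP position; "orientation": TCP orientation; "wrist_force": force on the tool from outside, world axes, zero at the start; "moment": the same for the moment, N m; "width": finger opening in mm; "finger_force": force on a finger pad.
Only numpy, scipy, OpenCV 4.12 (cv2) and the standard library are available. Lean on these libraries where they do the work, as an engineer would, in place of code of your own. Each camera call takes 0.05 s, during which the arm holds its last target. There are 200 camera calls.

### The job

Pick up the bench brush and use it to sweep the three wood offcuts off the saw bed into the red scrap bin at its end, never touching an offcut with the gripper and without shifting the steel stop block or anything else. Then stand the brush back on its blue mat, bristles down, and let go.

Things in the scene. Friction and masses are not known exactly. Their poses are not given: they have to be found in the camera images.
- bed_top (a point): Fixed mitre-saw bed: aluminium plate on a blue base, 200 mm (x) by 320 mm (y). This point: centre of its top face, 80 mm above the bench; x points to the fence, y along it. Blue fence at the far edge (inner face x = +101 mm, 50 mm high), guide posts behind it 172 mm above the bench. No rim at the near edge and the ends; the red bin stands at either end, the yellow one at the other.
- scrap_bin: Red open scrap bin, fixed, 200 (x) by 170 (y) by 60 mm high, walls and floor about 4 mm, same directions as the bed, a few mm off one end of it; its rim is 20 mm lower than the bed's top. Origin: centre of the underside.
- parts_bin: Yellow bin of the same size at the other end of the bed, fixed, holding good dowels that stay below its 60 mm rim; nothing belongs in it but those. Origin: centre of the underside.
- offcut_a_mid (a point): Loose brown wood offcut 80 x 40 x 30 mm high, lying at any yaw on the bed in the strip in front of the stop block. The three lie about 105 mm apart along the bed, so the gaps between them can be too narrow for the brush. Point: its centre; x along its length.
- offcut_b_mid (a point): Loose dark wood offcut 70 x 45 x 35 mm high, as above.
- offcut_c_mid (a point): Loose pale notched wood offcut 66 x 50 x 28 mm high, as above.
- stop_block: Loose bright steel stop block, 45 (x) by 75 (y) by 50 mm high, 0.9 kg, standing on the bed 4 mm off the fence; where along the fence varies. It sets the cutting length and must stay put. Its front face is at x = +52 mm of the bed's frame; all the offcuts lie on the near side of that. Origin: centre of the underside.
- brush_grip (a point): Grip point of the loose bench brush (0.25 kg): middle of the upright red rib, 100 (x) by 22 (y) by 44 mm high, reaching 25 mm below and 19 mm above this point. Under it a pale wood block on stiff black bristles, 120 (x) by 40 (y) by 63 mm high together; their flat underside is 88 mm below this point. z up. It starts on its mat, bristles down, x along the mat's x.
- brush_mat: Blue mat, fixed flat on the bench, 170 mm (x) by 90 mm (y) by 5 mm thick. Origin: centre of the underside. The brush was lying lengthwise on it, near its middle.
- pencil_tin: Green tin of pencils, 72 mm across, 165 mm high in all, a bystander near the robot on the side opposite the mat. Origin: centre of the underside.
- glue_bottle: White glue bottle, 60 mm across, 170 mm high, a bystander at the left. Origin: centre of the underside.
- tape_measure: Yellow tape measure 70 x 35 x 65 mm, a bystander at the left. Origin: centre of the underside.
- screwdriver: Screwdriver lying on the bench at the right, a bystander.
Mind the look-alikes: they are no part of the job. Several things look just like the brush_mat: the one meant starts farthest to the robot's left. Leave any pink look-alike of the part that bears offcut_b_mid alone.

How it is judged:
By the outcome, as a careful person would: the job done as asked, in the order asked, and still so for the second after the job is handed in, with the robot touching nothing.
It also fails if it takes over 58 s, if anything falls off the work surface, if the arm or the gripper's body presses on something with over 40 N, if the wrist force passes 120 N, or if a joint passes its speed limit or range.

## Working session

There is one attempt and no reset: what is moved stays moved. The work goes in short steps, Python scripts to look and compute and a tool call to move; the robot and the scene stay as the last step left them, time stands still between calls to the robot, and variables do not carry over. Pictures are saved under pics/ and viewed, at most 13 in all, crops included, and the job is handed in when it is done.

Besides the shell and the picture viewer there is one more tool, called after "Request:" as a command line: name --argument value ..., lists and objects as JSON in quotes. play_rows: Moves the arm, as the interface text tells. Its arguments: {"type":"object","properties":{"plan":{"type":"string"},"hand":{"type":"number"},"grip_force":{"type":"number"}},"required":["plan"]}

```bash
mkdir -p pics
cat > h.py <<'E'
from bench import *
import numpy as np, cv2
def ray(cam,p):
    c=calibration(cam);E=np.array(c["extrinsics"]);d=np.array([(p[0]-c["cx"])/c["fx"],(p[1]-c["cy"])/c["fy"]])
    if cam=="wrist":
        r=np.hypot(*d);v=np.array([*(d/r*np.sin(r) if r>0 else d),np.cos(r)])
    else: v=np.array([*d,1.])
    return E[:3,3],E[:3,:3]@v
def onz(cam,p,z):
    o,v=ray(cam,p);return (o+v*(z-o[2])/v[2]).round(1)
def proj(cam,P):
    c=calibration(cam);E=np.array(c["extrinsics"]);q=E[:3,:3].T@(np.array(P,float)-E[:3,3])
    if cam=="wrist":
        r=np.hypot(q[0],q[1]);t=np.arctan2(r,q[2]);return np.array([c["fx"]*t*q[0]/r+c["cx"],c["fy"]*t*q[1]/r+c["cy"]])
    return np.array([c["fx"]*q[0]/q[2]+c["cx"],c["fy"]*q[1]/q[2]+c["cy"]])
E
python3 - <<'E'
from h import *
s=get_state();print(s)
for n in["top","scene"]:
    cv2.imwrite(f"pics/{n}0.png",get_image(n))
    print(n,np.array(calibration(n)["extrinsics"]).round(2).tolist(),calibration(n)["fx"])
zs=dict(bed_top=80,scrap_bin=0,parts_bin=0,offcut_a_mid=95,offcut_b_mid=97.5,offcut_c_mid=94,stop_block=80,brush_grip=93,brush_mat=0,pencil_tin=0,glue_bottle=0,tape_measure=0)
for n,z in zs.items():
    for r in pinpoint(n,"top")[:4]: print(n,round(r["score"],2),np.round(r["point"]),onz("top",r["point"],z))
E
```

```text
{'time': 0.0, 'joint_pos': array([ 90.0794451 ,  28.7556651 , -24.45319552,  88.89167289,
        12.65092161,  65.21940051, -12.04946023]), 'joint_vel': array([ 0.04873603,  0.04105366, -0.00815943,  0.04624564, -0.09041247,
       -0.04819149, -0.02194778]), 'joint_torque': array([-4.11925466e-04, -5.66587973e+01, -5.81655845e+00, -2.79114819e+01,
       -6.86238147e-02,  3.06649518e-02,  1.52039634e-04]), 'tcp_pos': array([ 168.00162964, -627.11606966,  192.95641122]), 'orientation': array([[ 9.65909125e-01,  2.58880993e-01, -4.39333275e-04],
       [ 2.58881355e-01, -9.65907206e-01,  1.92715130e-03],
       [ 7.45476665e-05, -1.97518822e-03, -9.99998047e-01]]), 'wrist_force': array([-0.44274068, -0.11310355, -0.34116175]), 'moment': array([-0.02652008, -0.00649153, -0.01077168]), 'finger_force': 0.0, 'width': 91.53732442914209}
top [[0.01, -0.99, 0.15, 292.75], [-1.0, -0.01, 0.0, -14.55], [-0.0, -0.15, -0.99, 1471.84], [0.0, 0.0, 0.0, 1.0]] 612.1694258195027
scene [[-0.84, 0.34, -0.42, 956.6], [0.54, 0.52, -0.66, 737.78], [-0.01, -0.79, -0.62, 779.04], [0.0, 0.0, 0.0, 1.0]] 449.2541309117546
bed_top 0.63 [317. 176.] [640.5  26.7  80. ]
scrap_bin 0.7 [418. 198.] [ 608.1 -219.8    0. ]
offcut_a_mid 0.76 [265. 177.] [633.5 145.5  95. ]
offcut_a_mid 0.31 [215. 290.] [370.1 250.7  95. ]
offcut_b_mid 0.98 [226. 346.] [247.5 219.9  97.5]
offcut_b_mid 0.76 [308. 184.] [616.   45.6  97.5]
offcut_c_mid 0.61 [357. 190.] [605.1 -67.4  94. ]
stop_block 0.9 [331. 147.] [711.5  -6.4  80. ]
stop_block 0.27 [228. 292.] [368.9 223.8  80. ]
brush_grip 0.84 [216. 290.] [371.4 248.   93. ]
brush_grip 0.63 [405. 286.] [ 385.3 -176.6   93. ]
brush_mat 0.92 [226. 289.] [379.4 242.5   0. ]
brush_mat 0.59 [325. 281.] [401.2   5.    0. ]
pencil_tin 0.91 [404. 284.] [ 396.3 -185.3    0. ]
glue_bottle 0.72 [141. 290.] [375.3 446.7   0. ]
tape_measure 0.79 [124. 227.] [527.1 495.4   0. ]
tape_measure 0.54 [214. 291.] [373.5 271.3   0. ]
```

View pics/top0.png

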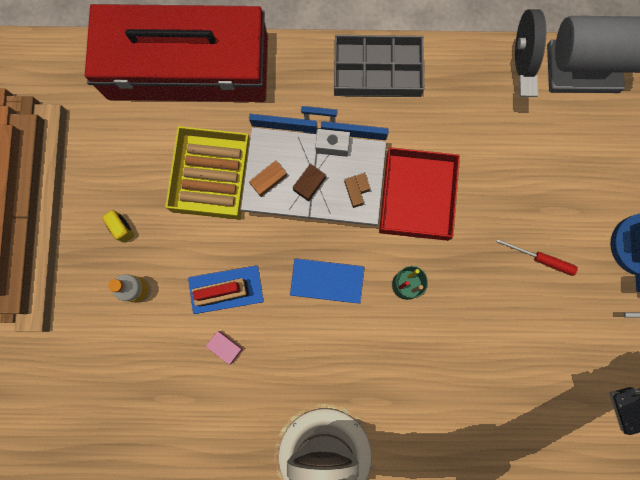

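View pics/scene0.png

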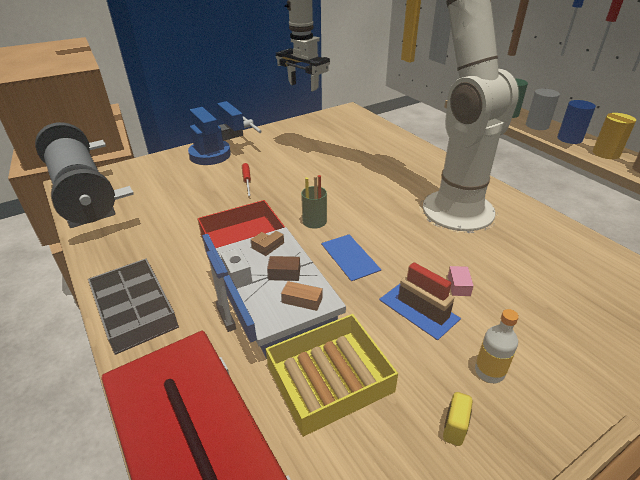

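The top view shows the brush on the left mat at about (219,291). The bed spans columns 245–388, the red bin is at (420,194), and the offcuts are at (267,178), (309,182) and (357,189). The pink block at (225,347) is the look-alike. Next I'll get exact yaws and edges.

Run:
```python
from h import *
im=cv2.imread("pics/top0.png");hsv=cv2.cvtColor(im,cv2.COLOR_BGR2HSV)
def seg(m,box,z,name):
    x0,y0,x1,y1=box;k=np.zeros(m.shape,np.uint8);k[y0:y1,x0:x1]=m[y0:y1,x0:x1]*255
    n,l,s,c=cv2.connectedComponentsWithStats(k);i=1+np.argmax(s[1:,4])
    p=np.argwhere(l==i)[:,::-1]
    w=np.array([onz("top",q,z)[:2] for q in p],np.float32)
    r=cv2.minAreaRect(w);print(name,len(p),"c",np.round(r[0],1),"size",np.round(r[1],1),"ang",round(r[2],1));print(cv2.boxPoints(r).round(0).tolist())
H,S,V=hsv[...,0],hsv[...,1],hsv[...,2]
red=((H<8)|(H>172))&(S>150)&(V>60)
seg(red,(185,275,255,305),112,"rib")
seg((H>100)&(H<125)&(S>120),(180,260,270,320),5,"mat")
seg((S<60)&(V>110),(235,110,395,235),80,"bed")
seg(red,(370,140,470,245),60,"redbin")
seg((H>22)&(H<35)&(S>150),(160,120,250,225),60,"yellow")
seg((H<25)&(S>90),(247,155,290,198),110,"a")
seg((V<110)&(S>50),(288,158,330,205),115,"b")
seg((H<25)&(S>70),(340,165,375,212),108,"c")
cv2.imwrite("pics/crop0.png",cv2.resize(im[100:245,160:470],None,fx=2.5,fy=2.5,interpolation=cv2.INTER_CUBIC))
```

```text
rib 459 c [368.5 244.5] size [ 23.9 101.5] ang 13.4
[[345.0, 291.0], [369.0, 192.0], [392.0, 198.0], [368.0, 297.0]]
mat 1567 c [378.6 243. ] size [ 88.4 167.4] ang 10.5
[[320.0, 317.0], [350.0, 153.0], [437.0, 169.0], [407.0, 333.0]]Traceback (most recent call last):
  File "<stdin>", line 13, in <module>
  File "<stdin>", line 7, in seg
  File "h.py", line 10, in onz
    o,v=ray(cam,p);return (o+v*(z-o[2])/v[2]).round(1)
        ~~~^^^^^^^
  File "h.py", line 4, in ray
    c=calibration(cam);E=np.array(c["extrinsics"]);d=np.array([(p[0]-c["cx"])/c["fx"],(p[1]-c["cy"])/c["fy"]])
ValueError: time passes only in moves, steps and waits
```

```bash
sed -i 's/c=calibration(cam);/c=cal(cam);/' h.py
cat >> h.py <<'E'
_c={}
def cal(n):
    if n not in _c or n=="wrist" and 0: _c[n]=calibration(n)
    return _c[n]
def seg(im,m,box,z,name,cam="top",pick=0):
    x0,y0,x1,y1=box;k=np.zeros(m.shape,np.uint8);k[y0:y1,x0:x1]=m[y0:y1,x0:x1]*255
    n,l,s,c=cv2.connectedComponentsWithStats(k)
    if n<2: print(name,"none");return
    i=1+np.argmax(s[1:,4]);p=np.argwhere(l==i)[:,::-1]
    w=np.array([onz(cam,q,z)[:2] for q in p],np.float32)
    r=cv2.minAreaRect(w);print(name,len(p),"c",np.round(r[0],1),"size",np.round(r[1],1),"ang",round(r[2],1),cv2.boxPoints(r).round(0).astype(int).tolist());return w
E
cat > meas.py <<'E'
from h import *
im=cv2.imread("pics/top0.png");hsv=cv2.cvtColor(im,cv2.COLOR_BGR2HSV)
H,S,V=hsv[...,0],hsv[...,1],hsv[...,2]
red=((H<8)|(H>172))&(S>150)&(V>60)
seg(im,(S<60)&(V>110),(235,110,395,235),80,"bed")
seg(im,red,(370,140,470,245),60,"redbin")
seg(im,(H>22)&(H<35)&(S>150),(160,120,250,225),60,"yellow")
seg(im,(H<25)&(S>90),(250,155,290,198),110,"a")
seg(im,(V<110)&(S>50),(288,158,330,205),115,"b")
seg(im,(H<25)&(S>70),(340,165,375,212),108,"c")
seg(im,(H>100)&(H<125)&(S>120),(245,95,395,145),130,"fence")
cv2.imwrite("pics/crop0.png",cv2.resize(im[100:245,160:470],None,fx=2.5,fy=2.5,interpolation=cv2.INTER_CUBIC))
E
python3 meas.py
```

```text
bed 9294 c [649.9  33.5] size [320.4 212.6] ang 84.5 [[529, -116], [740, -136], [771, 183], [559, 203]]
redbin 6259 c [ 607.2 -215.8] size [172.9 208.9] ang 84.5 [[495, -292], [703, -312], [719, -140], [512, -120]]
yellow 3717 c [652.5 284.5] size [179.1 209.4] ang 84.6 [[540, 205], [748, 186], [765, 364], [557, 383]]
a 663 c [627.1 136.3] size [44.6 79.7] ang 40.4 [[584, 152], [636, 92], [670, 120], [618, 181]]
b 650 c [617.4  42.3] size [47.7 73.4] ang 54.9 [[574, 44], [634, 2], [661, 41], [601, 83]]
c 542 c [602.8 -70.3] size [68.8 50.6] ang 18.4 [[562, -57], [578, -105], [643, -83], [627, -35]]
fence 725 c [751.7 105.1] size [152.6  29. ] ang 84.2 [[729, 31], [758, 28], [774, 180], [745, 182]]
```

View pics/crop0.png

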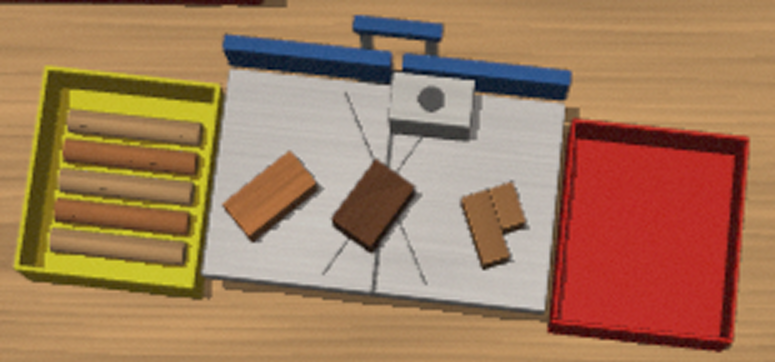

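The bed's yaw is about −5.5° and its centre about (643,33). Offcut c can be swept first by entering from the near edge. The a–b gap is too narrow, so a will push b. First I move up and over the bed.

Request:
play_rows --plan "0.95 -0.7 -0.95 0 0 0;0.95 -0.7 -0.95 0 0 0;0.95 -0.7 -0.95 0 0 0;0.95 -0.7 -0.95 0 0 0;0.95 -0.7 -0.95 0 0 0;0.95 -0.7 -0.95 0 0 0;0.95 -0.7 -0.95 0 0 0" --hand 1

```text
time: 1.4
tcp_pos: [322.3, -439.6, 389.8]
orientation: [[0.963, 0.268, 0.007], [0.268, -0.963, -0.006], [0.005, 0.008, -1.0]]
wrist_force: [0.2, 0.5, 0.2]
width: 91.6
finger_force: 0.0
```

```bash
cat >> h.py <<'E'
def rel(P,yaw,hold=0):
    "row numbers to world P (TCP), tool x at yaw, pointing down"
    from scipy.spatial.transform import Rotation as Ro
    s=get_state();R=np.array(s["orientation"]);a=np.radians(yaw)
    T=np.array([[np.cos(a),np.sin(a),0],[np.sin(a),-np.cos(a),0],[0,0,-1.]])
    d=R.T@(np.array(P,float)-s["tcp_pos"])/200;t=np.degrees(Ro.from_matrix(R.T@T).as_rotvec())/120
    print(P,yaw,"row:",d.round(3),t.round(3),"dist",round(np.linalg.norm(d)*200),"turn",round(np.linalg.norm(t)*120))
def st():
    s=get_state();R=s["orientation"];print("t",round(s["time"],2),"tcp",s["tcp_pos"].round(1),"yaw",round(np.degrees(np.arctan2(R[1,0],R[0,0])),1),"tilt",R[2,:2].round(4),"j",s["joint_pos"].round(0),"F",s["wrist_force"].round(1),"w",round(s["width"],1),round(s["finger_force"],1))
E
python3 -c "
from h import *
st();rel([500,-290,380],50);rel([450,-290,400],60)"
```

```text
t 1.4 tcp [ 322.3 -439.6  389.8] yaw 15.6 tilt [0.0048 0.0079] j [ 79.  10. -33.  88.   6.  83. -28.] F [0.2 0.5 0.2] w 91.6 0.0
[500, -290, 380] 50 row: [ 1.056 -0.483  0.05 ] [ 0.004 -0.001 -0.287] dist 232 turn 34
[450, -290, 400] 60 row: [ 0.816 -0.549 -0.051] [ 0.004 -0.001 -0.37 ] dist 197 turn 44
```

Request:
play_rows --plan "0.8 -0.55 0 0 0 -0.37;0.8 -0.55 0 0 0 -0.37;0.8 -0.55 0 0 0 -0.37;0.8 -0.55 0 0 0 -0.37;0.8 -0.55 0 0 0 -0.37;0.8 -0.55 0 0 0 -0.37;0.8 -0.55 0 0 0 -0.37"

```text
time: 2.1
tcp_pos: [440.7, -297.1, 383.6]
orientation: [[0.513, 0.858, -0.001], [0.858, -0.513, -0.0], [-0.001, -0.001, -1.0]]
wrist_force: [0.6, -0.0, 0.5]
width: 91.5
finger_force: 0.0
```

```bash
python3 -c "
from h import *
st();rel([530,-120,400],90);rel([480,-120,400],80)"
```

```text
t 2.1 tcp [ 440.7 -297.1  383.6] yaw 59.1 tilt [-0.0005 -0.0006] j [ 69.  11. -44.  90.   8.  83.  -7.] F [ 0.6 -0.   0.5] w 91.5 0.0
[530, -120, 400] 90 row: [ 0.989 -0.071 -0.083] [-0.     0.    -0.257] dist 199 turn 31
[480, -120, 400] 80 row: [ 0.861 -0.286 -0.082] [-0.     0.    -0.174] dist 182 turn 21
```

Request:
play_rows --plan "0.99 -0.1 0 0 0 -0.25;0.99 -0.1 0 0 0 -0.25;0.99 -0.1 0 0 0 -0.25;0.99 -0.1 0 0 0 -0.25;0.99 -0.1 0 0 0 -0.25;0.99 -0.1 0 0 0 -0.25"

```text
time: 2.7
tcp_pos: [525.1, -115.5, 383.8]
orientation: [[0.013, 1.0, -0.0], [1.0, -0.013, -0.0], [-0.0, -0.0, -1.0]]
wrist_force: [-0.3, -0.7, -0.6]
width: 91.8
finger_force: 0.0
```

```bash
python3 -c "
from h import *
st();rel([500,60,380],103.6)"
```

```text
t 2.7 tcp [ 525.1 -115.5  383.8] yaw 89.3 tilt [-0.0003 -0.0005] j [ 55.  14. -55.  89.  11.  83.  -1.] F [-0.3 -0.7 -0.6] w 91.8 0.0
[500, 60, 380] 103.6 row: [ 0.876 -0.137  0.019] [-0.     0.    -0.119] dist 177 turn 14
```

Request:
play_rows --plan "0.88 -0.1 0.1 0 0 -0.12;0.88 -0.1 0.1 0 0 -0.12;0.88 -0.1 0.1 0 0 -0.12;0.88 -0.1 0.1 0 0 -0.12;0.88 -0.1 0.1 0 0 -0.12"

```text
time: 3.2
tcp_pos: [506.0, 63.1, 363.9]
orientation: [[-0.239, 0.971, -0.0], [0.971, 0.239, -0.0], [0.0, -0.0, -1.0]]
wrist_force: [-0.0, 0.7, 0.6]
width: 91.9
finger_force: 0.0
```

Run:
```python
from h import *
st()
cv2.imwrite("pics/w1.png",get_image("wrist"))
zs=dict(offcut_a_mid=95,offcut_b_mid=97.5,offcut_c_mid=94,stop_block=80,brush_grip=93,brush_mat=0,bed_top=80)
for n,z in zs.items():
    for r in pinpoint(n,"wrist")[:3]: print(n,round(r["score"],2),np.round(r["point"]),onz("wrist",r["point"],z))
rel([370,220,330],103.6)
```

```text
t 3.2 tcp [506.   63.1 363.9] yaw 103.8 tilt [ 0.     -0.0002] j [ 44.  12. -62.  94.  11.  80.  -6.] F [-0.   0.7  0.6] w 91.9 0.0
offcut_a_mid 0.84 [435. 161.] [636.2 129.2  95. ]
offcut_b_mid 0.69 [407. 225.] [624.   39.2  97.5]
offcut_b_mid 0.66 [177.  36.] [279.4 215.2  97.5]
offcut_c_mid 0.85 [368. 296.] [602.3 -71.3  94. ]
stop_block 0.83 [450. 270.] [712.9 -12.9  80. ]
brush_grip 0.85 [252.  25.] [373.5 242.7  93. ]
brush_mat 0.7 [248. 200.] [ 4.029e+02 -1.000e-01  0.000e+00]
brush_mat 0.63 [271.  42.] [384.9 242.3   0. ]
brush_mat 0.57 [368. 297.] [ 627.3 -116.6    0. ]
bed_top 0.61 [416. 232.] [644.7  28.7  80. ]
[370, 220, 330] 103.6 row: [ 0.942 -0.479  0.17 ] [-0.  0.  0.] dist 214 turn 0
```

View pics/w1.png

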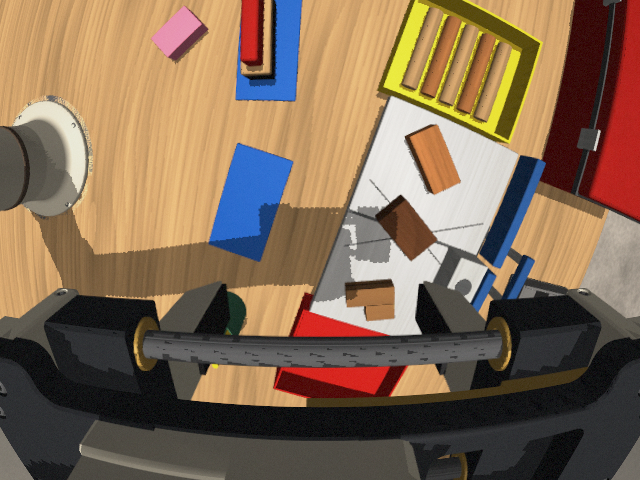

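The wrist view shows the brush at (255,35), the offcuts at (433,158), (407,228) and (370,298), and the stop block at (462,278). These agree with the top view. Next I move near the brush.

Request:
play_rows --plan "0.85 -0.48 0.3 0 0 0;0.85 -0.48 0.3 0 0 0;0.85 -0.48 0.3 0 0 0;0.85 -0.48 0.3 0 0 0;0.85 -0.48 0.3 0 0 0;0.85 -0.48 0.3 0 0 0"

```text
time: 4.2
tcp_pos: [372.7, 203.5, 304.0]
orientation: [[-0.241, 0.971, 0.001], [0.971, 0.241, -0.002], [-0.002, 0.0, -1.0]]
wrist_force: [0.9, -0.0, 0.4]
width: 91.9
finger_force: 0.0
```

Run:
```python
from h import *
st()
im=get_image("wrist");cv2.imwrite("pics/w2.png",im)
hsv=cv2.cvtColor(im,cv2.COLOR_BGR2HSV);H,S,V=hsv[...,0],hsv[...,1],hsv[...,2]
red=((H<8)|(H>172))&(S>150)&(V>140)
seg(im,red,(0,0,640,300),112,"rib",cam="wrist")
for r in pinpoint("brush_grip","wrist")[:2]: print(r["score"],r["point"],onz("wrist",r["point"],93))
rel([370,244,200],103.6)
```

```text
t 4.2 tcp [372.7 203.5 304. ] yaw 103.9 tilt [-0.0022  0.0005] j [ 41.  -2. -70. 110.  -2.  71. -15.] F [ 0.9 -0.   0.4] w 91.9 0.0
rib 1770 c [371.5 246.8] size [20.5 97.6] ang 13.7 [[350, 292], [373, 197], [393, 202], [370, 297]]
0.98 [331.8, 161.5] [373.5 244.8  93. ]
0.41 [337.4, 158.6] [378.6 249.4  93. ]
[370, 244, 200] 103.6 row: [0.209 0.027 0.522] [0.    0.    0.001] dist 113 turn 0
```

View pics/w2.png

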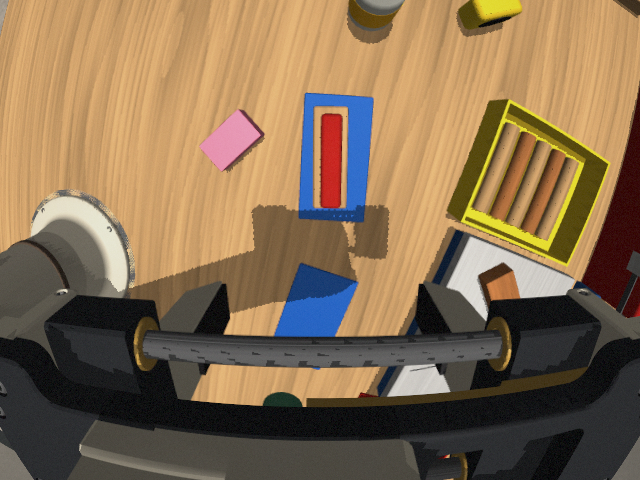

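The rib is centred at (331,160) in the picture, lying straight along the tool's x. I descend over it.

Request:
play_rows --plan "0.205 0.042 0.25 0 0 0;0.205 0.042 0.5 0 0 0;0.205 0.042 0.7 0 0 0;0.205 0.042 0.85 0 0 0;0.205 0.042 0.95 0 0 0;0.205 0.042 0.95 0 0 0;0.205 0.042 0.95 0 0 0"

```text
time: 5.0
tcp_pos: [372.5, 245.0, 114.2]
orientation: [[-0.237, 0.972, -0.001], [0.972, 0.237, 0.001], [0.001, -0.001, -1.0]]
wrist_force: [0.0, -0.0, 0.4]
width: 92.1
finger_force: 0.0
```

```bash
python3 -c "
from h import *
st();rel([371,245.5,74],103.7)"
```

```text
t 5.0 tcp [372.5 245.  114.2] yaw 103.7 tilt [ 0.0012 -0.001 ] j [ 16.  24. -63. 120.  27.  51. -48.] F [ 0.  -0.   0.4] w 92.1 0.0
[371, 245.5, 74] 103.7 row: [ 0.004 -0.006  0.201] [-0.    -0.001  0.   ] dist 40 turn 0
```

Request:
play_rows --plan "0.004 -0.005 0.1 0 0 0;0.004 -0.005 0.17 0 0 0;0.004 -0.005 0.2 0 0 0;0.004 -0.005 0.2 0 0 0"

```text
time: 5.4
tcp_pos: [371.5, 245.5, 74.7]
orientation: [[-0.237, 0.971, 0.001], [0.971, 0.237, 0.0], [0.0, 0.001, -1.0]]
wrist_force: [-0.6, -0.9, -0.5]
width: 92.0
finger_force: 0.0
```

Request:
play_rows --plan "0 0 0 0 0 0;0 0 0 0 0 0;0 0 0 0 0 0;0 0 0 0 0 0;0 0 0 0 0 0;0 0 0 0 0 0;0 0 0 0 0 0;0 0 0 0 0 0" --hand -1 --grip_force 55

```text
time: 6.2
tcp_pos: [370.4, 245.6, 74.0]
orientation: [[-0.239, 0.971, -0.0], [0.971, 0.239, -0.0], [-0.0, -0.0, -1.0]]
wrist_force: [-0.0, 0.6, 0.3]
width: 32.7
finger_force: 0.0
```

```bash
python3 -c "
from h import *
st()"
```

```text
t 6.2 tcp [370.4 245.6  74. ] yaw 103.8 tilt [-0.     -0.0001] j [ 12.  28. -58. 122.  32.  47. -53.] F [-0.   0.6  0.3] w 32.7 0.0
```

Request:
play_rows --plan "0 0 0 0 0 0;0 0 0 0 0 0;0 0 0 0 0 0;0 0 0 0 0 0;0 0 -0.05 0 0 0;0 0 -0.15 0 0 0;0 0 -0.3 0 0 0;0 0 -0.5 0 0 0;0 0 -0.6 0 0 0;0 0 -0.65 0 0 0;0 0 -0.65 0 0 0"

```text
time: 7.3
tcp_pos: [371.0, 245.5, 204.9]
orientation: [[-0.238, 0.971, 0.002], [0.971, 0.238, -0.0], [-0.001, 0.002, -1.0]]
wrist_force: [-0.0, -0.8, -3.1]
width: 20.7
finger_force: 55.0
```

```bash
cat >> h.py <<'E'
B0=np.array([643.5,32.0]);a0=np.radians(-5.5)
BX=np.array([np.cos(a0),np.sin(a0)]);BY=np.array([-np.sin(a0),np.cos(a0)])
def bw(x,y): return B0+x*BX+y*BY
def wb(p): d=np.array(p)[:2]-B0;return np.array([d@BX,d@BY]).round(1)
E
python3 - <<'E'
from h import *
st()
for p in [(636.2,129.2),(624,39.2),(602.3,-71.3),(712.9,-12.9)]: print(wb(p))
for q in [(-90,-51),(-180,-51)]:
  rel([*bw(*q),200],174.5)
for c,z,b in [("w1",110,(400,110,462,196)),]:
  pass
E
```

```text
t 7.3 tcp [371.  245.5 204.9] yaw 103.8 tilt [-0.0008  0.002 ] j [ 26.  15. -71. 115.  17.  61. -39.] F [-0.  -0.8 -3.1] w 20.7 55.0
[-16.6  96.1]
[-20.1   5.3]
[ -31.1 -106.8]
[ 73.4 -38. ]
[np.float64(549.0262087684225), np.float64(-10.139088389905965), 200] 174.5 row: [-1.453  0.56   0.027] [ 0.001  0.001 -0.589] dist 312 turn 71
[np.float64(459.4405509153764), np.float64(-1.5129706630858024), 200] 174.5 row: [-1.305  0.135  0.026] [ 0.001  0.001 -0.589] dist 262 turn 71
```

Request:
play_rows --plan "-0.1 0.04 0 0 0 -0.05;-0.25 0.1 0 0 0 -0.1;-0.4 0.16 0 0 0 -0.16;-0.6 0.24 0 0 0 -0.23;-0.8 0.32 0 0 0 -0.3;-0.95 0.4 0 0 0 -0.36;-0.98 0.42 0 0 0 -0.43;-0.98 0.42 0 0 0 -0.5;-0.98 0.42 0 0 0 -0.56;-0.98 0.42 0 0 0 -0.59;-0.98 0.42 0 0 0 -0.59"

```text
time: 8.4
tcp_pos: [497.6, 75.1, 202.1]
orientation: [[-0.996, 0.093, -0.003], [0.093, 0.996, 0.001], [0.003, 0.0, -1.0]]
wrist_force: [-0.0, 0.1, -2.7]
width: 20.7
finger_force: 55.0
```

Run:
```python
from h import *
st()
rel([*bw(-88,-48),205],174.5)
```

```text
t 8.4 tcp [497.6  75.1 202.1] yaw 174.7 tilt [0.0034 0.0004] j [ 49.  35. -82. 108.  37.  71.  40.] F [-0.   0.1 -2.7] w 20.7 55.0
[np.float64(551.3045384227175), np.float64(-7.344591299844872), 205] 174.5 row: [-0.306 -0.385 -0.016] [ 0.    -0.002  0.001] dist 98 turn 0
```

Request:
play_rows --plan "-0.1 -0.13 -0.02 0 0 0;-0.2 -0.26 -0.02 0 0 0;-0.28 -0.36 -0.02 0 0 0;-0.305 -0.385 -0.02 0 0 0;-0.305 -0.385 -0.02 0 0 0;-0.305 -0.385 -0.02 0 0 0"

```text
time: 9.0
tcp_pos: [551.3, -5.6, 207.6]
orientation: [[-0.996, 0.093, -0.001], [0.093, 0.996, 0.001], [0.001, 0.001, -1.0]]
wrist_force: [-0.5, 0.7, -3.1]
width: 20.5
finger_force: 55.0
```

Run:
```python
from h import *
st()
a=get_image("scene");b=get_image("top")
cv2.imwrite("pics/s3.png",np.hstack([cv2.resize(a[200:360,160:360],(500,400),interpolation=cv2.INTER_CUBIC),cv2.resize(b[110:240,240:390],(300,260))[:,:].copy() if 0 else cv2.copyMakeBorder(cv2.resize(b[100:240,235:395],(300,262)),0,138,0,0,0)]))
rel([*bw(-88,-48),152],174.5)
```

```text
t 9.0 tcp [551.3  -5.6 207.6] yaw 174.7 tilt [0.0012 0.0007] j [ 53.  39. -79. 101.  40.  74.  49.] F [-0.5  0.7 -3.1] w 20.5 55.0
[np.float64(551.3045384227175), np.float64(-7.344591299844872), 152] 174.5 row: [-0.001 -0.009  0.28 ] [ 0.    -0.     0.002] dist 56 turn 0
```

View pics/s3.png

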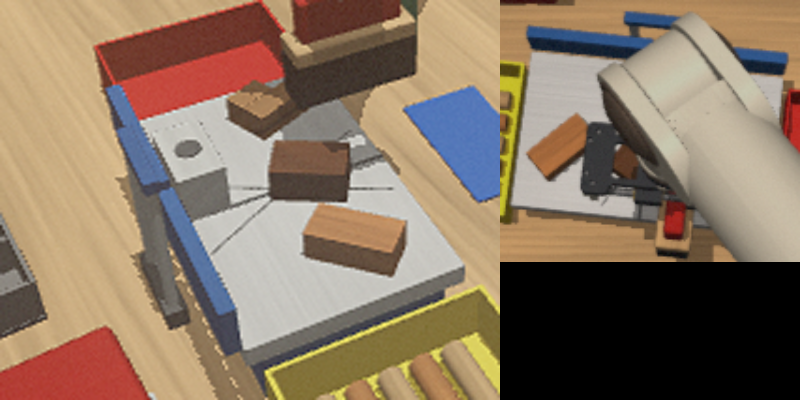

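Request:
play_rows --plan "0 -0.005 0.08 0 0 0;0 -0.005 0.16 0 0 0;0 -0.005 0.22 0 0 0;0 -0.005 0.26 0 0 0;0 -0.005 0.278 0 0 0;0 -0.005 0.278 0 0 0;0 -0.005 0.278 0 0 0"

```text
time: 9.8
tcp_pos: [552.6, -7.9, 152.8]
orientation: [[-0.996, 0.094, 0.001], [0.094, 0.996, 0.0], [-0.001, 0.0, -1.0]]
wrist_force: [-0.1, -1.4, -3.3]
width: 21.0
finger_force: 55.0
```

Run:
```python
from h import *
st()
print(wb(get_state()["tcp_pos"]))
rel([*bw(-88,-80),152],174.5);rel([*bw(-88,-75),152],174.5);rel([*bw(-50,-75),152],174.5);rel([*bw(-50,-185),152],174.5)
```

```text
t 9.8 tcp [552.6  -7.9 152.8] yaw 174.6 tilt [-0.0006  0.0004] j [ 51.  42. -75. 104.  44.  69.  46.] F [-0.1 -1.4 -3.3] w 21.0 55.0
[-86.7 -48.4]
[np.float64(548.2374743420704), np.float64(-39.1972696475946), 152] 174.5 row: [ 0.007 -0.158  0.004] [0.    0.    0.001] dist 32 turn 0
[np.float64(548.7167031046715), np.float64(-34.2202886557587), 152] 174.5 row: [ 0.007 -0.133  0.004] [0.    0.    0.001] dist 27 turn 0
[np.float64(586.5417586426242), np.float64(-37.86242725152721), 152] 174.5 row: [-0.183 -0.133  0.004] [0.    0.    0.001] dist 45 turn 0
[np.float64(575.9987258653996), np.float64(-147.3560090719169), 152] 174.5 row: [-0.182 -0.683  0.004] [0.    0.    0.001] dist 141 turn 0
```

Request:
play_rows --plan "0 -0.04 0 0 0 0;0 -0.08 0 0 0 0;0 -0.12 0 0 0 0;0 -0.155 0 0 0 0;0 -0.18 0 0 0 0;0 -0.18 0 0 0 0;0 -0.15 0 0 0 0;-0.06 -0.14 0 0 0 0;-0.13 -0.14 0 0 0 0;-0.18 -0.14 0 0 0 0;-0.19 -0.14 0 0 0 0;-0.19 -0.14 0 0 0 0"

```text
time: 11.0
tcp_pos: [587.7, -38.9, 152.3]
orientation: [[-0.996, 0.094, -0.0], [0.094, 0.996, 0.001], [0.0, 0.001, -1.0]]
wrist_force: [-0.0, 0.0, -2.7]
width: 20.9
finger_force: 55.0
```

Run:
```python
from h import *
st()
print(wb(get_state()["tcp_pos"]))
a=get_image("scene");cv2.imwrite("pics/s4.png",cv2.resize(a[180:340,170:370],(600,480),interpolation=cv2.INTER_CUBIC))
for n,z in dict(offcut_b_mid=97.5,offcut_c_mid=94,stop_block=80).items():
    for r in pinpoint(n,"scene")[:2]: print(n,round(r["score"],2),np.round(r["point"]),wb(onz("scene",r["point"],z)))
```

```text
t 11.0 tcp [587.7 -38.9 152.3] yaw 174.6 tilt [0.0002 0.0006] j [ 50.  45. -73.  99.  45.  71.  50.] F [-0.   0.  -2.7] w 20.9 55.0
[-48.8 -75.9]
offcut_b_mid 0.88 [280. 267.] [-17.9  -0.8]
offcut_b_mid 0.84 [460. 282.] [-348.9  228.2]
offcut_c_mid 0.59 [260. 236.] [ -18.  -134.8]
stop_block 0.65 [240. 274.] [ 68.6 -40.5]
```

View pics/s4.png

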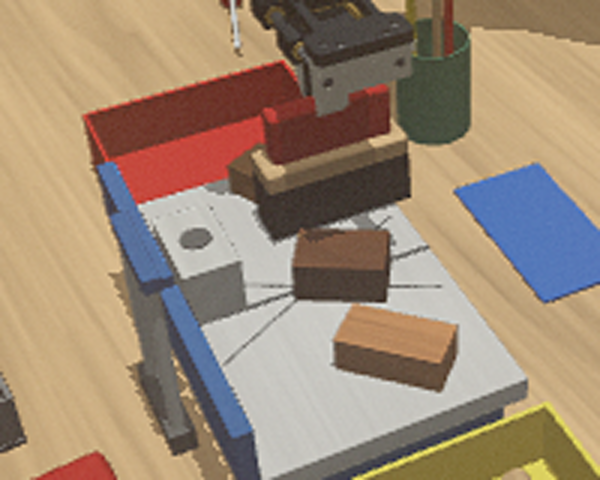

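The picture shows c at (240,180) just beyond the brush, with b at (340,265), a at (395,345) and the block at (195,255) untouched. I push c into the bin.

Request:
play_rows --plan "-0.03 0 0 0 0 0;-0.05 -0.05 0 0 0 0;-0.05 -0.1 0 0 0 0;-0.05 -0.16 0 0 0 0;-0.05 -0.22 0 0 0 0;-0.05 -0.28 0 0 0 0;-0.05 -0.34 0 0 0 0;-0.05 -0.4 0 0 0 0;-0.05 -0.46 0 0 0 0;-0.05 -0.52 0 0 0 0;-0.05 -0.57 0 0 0 0;-0.05 -0.57 0 0 0 0;-0.05 -0.57 0 0 0 0"

```text
time: 12.5
tcp_pos: [586.6, -153.9, 152.4]
orientation: [[-0.996, 0.094, 0.0], [0.094, 0.996, 0.001], [-0.0, 0.001, -1.0]]
wrist_force: [-0.6, -0.4, -3.4]
width: 21.0
finger_force: 55.0
```

Run:
```python
from h import *
st()
print(wb(get_state()["tcp_pos"]))
a=get_image("scene");cv2.imwrite("pics/s5.png",cv2.resize(a[180:340,170:370],(600,480),interpolation=cv2.INTER_CUBIC))
for n,z in dict(offcut_a_mid=95,offcut_b_mid=97.5,offcut_c_mid=94,stop_block=80).items():
    for r in pinpoint(n,"scene")[:2]: print(n,round(r["score"],2),np.round(r["point"]),wb(onz("scene",r["point"],z)))
rel([*bw(-15,-40),225],174.5)
```

```text
t 12.5 tcp [ 586.6 -153.9  152.4] yaw 174.6 tilt [-0.      0.0006] j [ 60.  46. -73.  97.  46.  73.  61.] F [-0.6 -0.4 -3.4] w 21.0 55.0
[ -38.9 -190.5]
offcut_a_mid 0.95 [302. 296.] [-22.5 106.4]
offcut_a_mid 0.33 [274. 275.] [ 4.1 15.9]
offcut_b_mid 0.93 [282. 267.] [-19.7   2.1]
offcut_b_mid 0.74 [462. 281.] [-353.5  228.5]
offcut_c_mid 0.4 [261. 231.] [ -28.8 -153.2]
stop_block 0.68 [242. 275.] [ 64.4 -34.9]
[np.float64(624.7352269236833), np.float64(-6.378161646883797), 225] 174.5 row: [-0.121  0.748 -0.362] [0.    0.    0.001] dist 168 turn 0
```

Request:
play_rows --plan "0 0 -0.12 0 0 0;0 0.05 -0.25 0 0 0;-0.05 0.15 -0.35 0 0 0;-0.1 0.3 -0.37 0 0 0;-0.1 0.45 -0.37 0 0 0;-0.1 0.6 -0.37 0 0 0;-0.1 0.75 -0.37 0 0 0;-0.1 0.9 -0.37 0 0 0;-0.1 0.95 -0.37 0 0 0"

```text
time: 13.65
tcp_pos: [623.7, 38.7, 227.1]
orientation: [[-0.996, 0.088, 0.001], [0.088, 0.996, 0.002], [-0.001, 0.002, -1.0]]
wrist_force: [-0.6, 0.0, -2.9]
width: 20.5
finger_force: 55.0
```

Run:
```python
from h import *
st()
print(wb(get_state()["tcp_pos"]))
rel([*bw(-18,185),225],174.5)
```

```text
t 13.65 tcp [623.7  38.7 227.1] yaw 175.0 tilt [-0.0006  0.0023] j [ 41.  43. -74.  90.  41.  79.  48.] F [-0.6  0.  -2.9] w 20.5 55.0
[-20.3   4.8]
[np.float64(643.3143326456322), np.float64(217.87352024329212), 225] 174.5 row: [-0.019  0.901  0.013] [0.001 0.    0.004] dist 180 turn 0
```

Request:
play_rows --plan "-0.01 0.15 0 0 0 0.002;-0.02 0.3 0 0 0 0.004;-0.02 0.5 0 0 0 0.004;-0.02 0.7 0 0 0 0.004;-0.02 0.85 0 0 0 0.004;-0.02 0.91 0 0 0 0.004;-0.02 0.91 0 0 0 0.004;-0.02 0.91 0 0 0 0.004"

```text
time: 14.45
tcp_pos: [645.9, 212.4, 226.1]
orientation: [[-0.995, 0.103, -0.0], [0.103, 0.995, -0.002], [-0.0, -0.002, -1.0]]
wrist_force: [-0.1, -0.6, -2.5]
width: 20.9
finger_force: 55.0
```

Run:
```python
from h import *
st()
print(wb(get_state()["tcp_pos"]))
a=get_image("top");cv2.imwrite("pics/t6.png",cv2.resize(a[100:245,160:470],None,fx=2.5,fy=2.5,interpolation=cv2.INTER_CUBIC))
for n,z in dict(offcut_a_mid=95,offcut_b_mid=97.5,offcut_c_mid=25,stop_block=80).items():
    for r in pinpoint(n,"top")[:2]: print(n,round(r["score"],2),np.round(r["point"]),wb(onz("top",r["point"],z)))
rel([*bw(-18,187),152],174.5)
```

```text
t 14.45 tcp [645.9 212.4 226.1] yaw 174.1 tilt [-0.     -0.0017] j [ 19.  46. -69.  81.  43.  82.  34.] F [-0.1 -0.6 -2.5] w 20.9 55.0
[-14.9 179.8]
offcut_a_mid 0.49 [271. 177.] [-20.4  97.2]
offcut_b_mid 0.93 [222. 348.] [-415.9  157.4]
offcut_c_mid 0.89 [411. 217.] [ -64.4 -240.2]
stop_block 0.93 [329. 148.] [ 67.7 -26.9]
[np.float64(643.5060241506727), np.float64(219.86431264002647), 152] 174.5 row: [0.017 0.038 0.372] [-0.     0.    -0.004] dist 75 turn 1
```

View pics/t6.png

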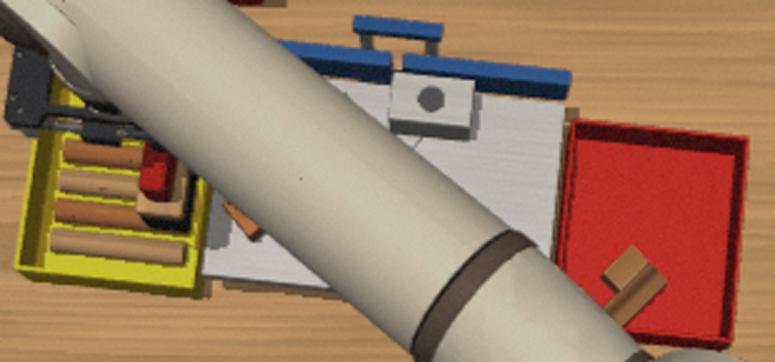

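The top view shows c in the red bin at (635,285) and the block unmoved at (432,100). Next I lower behind a, over the yellow bin, and sweep a and b.

Request:
play_rows --plan "0.03 0.04 0.08 0 0 -0.003;0.035 0.04 0.18 0 0 -0.003;0.035 0.04 0.28 0 0 -0.003;0.035 0.04 0.34 0 0 -0.003;0.035 0.04 0.37 0 0 -0.003;0.035 0.04 0.37 0 0 -0.003;0.035 0.04 0.37 0 0 -0.003"

```text
time: 15.4
tcp_pos: [639.7, 223.1, 153.0]
orientation: [[-0.995, 0.096, 0.001], [0.096, 0.995, 0.001], [-0.001, 0.001, -1.0]]
wrist_force: [0.4, 0.6, -3.3]
width: 21.0
finger_force: 55.0
```

Run:
```python
from h import *
st()
print(wb(get_state()["tcp_pos"]))
rel([*bw(-22,100),152],174.5)
```

```text
t 15.4 tcp [639.7 223.1 153. ] yaw 174.5 tilt [-0.0005  0.0008] j [ 18.  49. -67.  86.  46.  75.  31.] F [ 0.4  0.6 -3.3] w 21.0 55.0
[-22.1 189.9]
[np.float64(631.1858588879445), np.float64(133.64822639216283), 152] 174.5 row: [-0.001 -0.449  0.005] [ 0.  0. -0.] dist 90 turn 0
```

Request:
play_rows --plan "0 -0.05 0.003 0 0 0;0 -0.11 0.003 0 0 0;0 -0.17 0.003 0 0 0;0 -0.22 0.003 0 0 0;0 -0.27 0.003 0 0 0;0 -0.32 0.003 0 0 0;0 -0.37 0.003 0 0 0;0 -0.42 0.003 0 0 0;0 -0.45 0.003 0 0 0;0 -0.45 0.003 0 0 0"

```text
time: 16.4
tcp_pos: [630.9, 131.6, 151.6]
orientation: [[-0.995, 0.098, -0.0], [0.098, 0.995, -0.001], [0.0, -0.001, -1.0]]
wrist_force: [-0.8, 0.1, -3.5]
width: 20.8
finger_force: 55.0
```

Run:
```python
from h import *
st()
print(wb(get_state()["tcp_pos"]))
a=get_image("scene");cv2.imwrite("pics/s7.png",cv2.resize(a[180:360,170:370],(600,540),interpolation=cv2.INTER_CUBIC))
for n,z in dict(offcut_a_mid=95,offcut_b_mid=97.5,offcut_c_mid=25,stop_block=80).items():
    for r in pinpoint(n,"scene")[:2]: print(n,round(r["score"],2),np.round(r["point"]),wb(onz("scene",r["point"],z)))
```

```text
t 16.4 tcp [630.9 131.6 151.6] yaw 174.4 tilt [ 0.0001 -0.0009] j [ 29.  47. -68.  91.  46.  74.  37.] F [-0.8  0.1 -3.5] w 20.8 55.0
[-22.1  97.9]
offcut_a_mid 0.73 [420. 309.] [-223.1  251. ]
offcut_a_mid 0.7 [284. 280.] [-8.4 41.3]
offcut_b_mid 0.95 [463. 280.] [-356.   227.9]
offcut_b_mid 0.64 [284. 278.] [-10.5  38.1]
offcut_c_mid 0.76 [261. 234.] [ -53.  -230.9]
offcut_c_mid 0.31 [242. 238.] [   0.4 -234.9]
stop_block 0.71 [240. 275.] [ 69.8 -35.4]
```

View pics/s7.png

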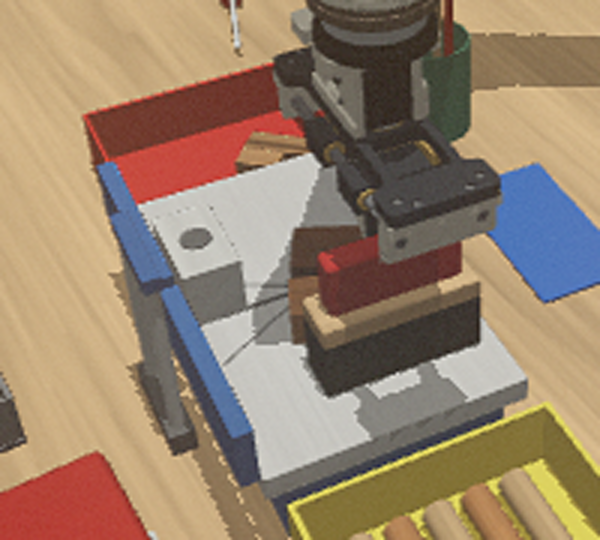

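Run:
```python
from h import *
f=lambda u,v,z: print((u,v),wb(onz("scene",(170+u/3,180+v/3),z)))
f(290,280,110);f(290,340,80);f(292,262,110);f(296,228,115);f(292,290,80);f(318,394,83);f(305,340,125);f(245,308,80);f(205,322,80)
```

```text
(290, 280) [22.3 19.4]
(290, 340) [36.4 48.2]
(292, 262) [13.6  1.4]
(296, 228) [ -1.9 -28.3]
(292, 290) [15.2 -1.2]
(318, 394) [ 39.7 109.8]
(305, 340) [40.7 97. ]
(245, 308) [54.   0.9]
(205, 322) [85.6  1.4]
```

The picture shows a and b lining up at (300,300) and (320,245). Both are clear of the block, whose front corner is at x≈54 against a's end at about 30. I continue with a slight drift to the near side.

Request:
play_rows --plan "0.005 -0.05 0 0 0 0;0.01 -0.1 0 0 0 0;0.015 -0.15 0 0 0 0;0.02 -0.2 0 0 0 0;0.025 -0.25 0 0 0 0;0.03 -0.3 0 0 0 0;0.035 -0.35 0 0 0 0;0.04 -0.4 0 0 0 0;0.045 -0.45 0 0 0 0;0.05 -0.5 0 0 0 0;0.05 -0.5 0 0 0 0"

```text
time: 17.75
tcp_pos: [611.0, 32.0, 151.5]
orientation: [[-0.995, 0.099, -0.001], [0.099, 0.995, -0.002], [0.0, -0.002, -1.0]]
wrist_force: [-0.2, -0.3, -2.7]
width: 20.8
finger_force: 55.0
```

Run:
```python
from h import *
st()
print(wb(get_state()["tcp_pos"]))
a=get_image("scene");cv2.imwrite("pics/s8.png",cv2.resize(a[180:360,170:370],(600,540),interpolation=cv2.INTER_CUBIC))
for n,z in dict(offcut_a_mid=95,offcut_b_mid=97.5,stop_block=80).items():
    for r in pinpoint(n,"scene")[:2]: print(n,round(r["score"],2),np.round(r["point"]),wb(onz("scene",r["point"],z)))
hsv=cv2.cvtColor(a,cv2.COLOR_BGR2HSV)
b=cv2.imread("pics/s7.png")
o=cv2.imread("pics/scene0.png").astype(int);d=np.abs(o-a.astype(int)).sum(2)
print("block diff",d[252:285,212:250].mean(), d[258:280,218:245].max())
```

```text
t 17.75 tcp [611.   32.  151.5] yaw 174.3 tilt [ 0.0005 -0.0017] j [ 41.  45. -71.  96.  45.  72.  44.] F [-0.2 -0.3 -2.7] w 20.8 55.0
[-32.3  -3.1]
offcut_a_mid 0.63 [271. 257.] [-11.6 -44.6]
offcut_a_mid 0.4 [269. 246.] [-23.6 -87.6]
offcut_b_mid 0.71 [270. 244.] [-27.9 -90.6]
offcut_b_mid 0.68 [461. 280.] [-353.1  225.7]
stop_block 0.6 [239. 272.] [ 68.2 -46.5]
stop_block 0.38 [244. 238.] [  14.2 -162.8]
block diff 14.869218500797448 31
```

View pics/s8.png

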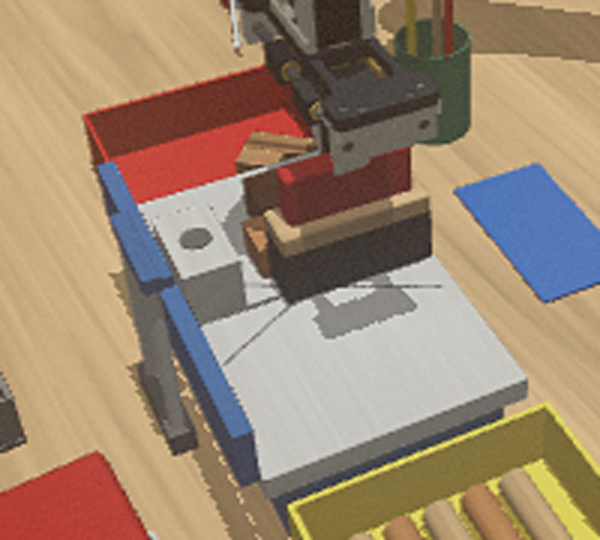

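The picture shows b at (265,185) and a at (257,245) in file past the block, which still matches its starting picture. I push both into the bin.

Request:
play_rows --plan "0 -0.05 0 0 0 0;0 -0.1 0 0 0 0;0 -0.15 0 0 0 0;0 -0.2 0 0 0 0;0 -0.25 0 0 0 0;0 -0.3 0 0 0 0;0 -0.35 0 0 0 0;0 -0.4 0 0 0 0;0 -0.45 0 0 0 0;0 -0.5 0 0 0 0;0 -0.55 0 0 0 0;0 -0.6 0 0 0 0;0 -0.66 0 0 0 0;0 -0.72 0 0 0 0;0 -0.78 0 0 0 0;0 -0.84 0 0 0 0;0 -0.9 0 0 0 0;0 -0.95 0 0 0 0;0 -0.95 0 0 0 0;0 -0.95 0 0 0 0"

```text
time: 19.95
tcp_pos: [592.7, -154.5, 151.8]
orientation: [[-0.995, 0.097, -0.0], [0.097, 0.995, 0.001], [0.0, 0.0, -1.0]]
wrist_force: [-0.3, 1.1, -2.6]
width: 20.7
finger_force: 55.0
```

Run:
```python
from h import *
st()
print(wb(get_state()["tcp_pos"]))
a=get_image("scene")
for n,z in dict(offcut_a_mid=25,offcut_b_mid=25,offcut_c_mid=25,stop_block=80).items():
    for r in pinpoint(n,"scene")[:2]: print(n,round(r["score"],2),np.round(r["point"]),wb(onz("scene",r["point"],z)))
rel([*bw(-32,-20),215],174.5)
```

```text
t 19.95 tcp [ 592.7 -154.5  151.8] yaw 174.5 tilt [0.0001 0.0005] j [ 59.  46. -72.  96.  46.  73.  62.] F [-0.3  1.1 -2.6] w 20.7 55.0
[ -32.6 -190.5]
offcut_b_mid 0.89 [458. 280.] [-410.1  169.2]
offcut_b_mid 0.47 [247. 238.] [ -10.8 -228.5]
offcut_c_mid 0.55 [262. 234.] [ -55.3 -227.7]
stop_block 0.82 [238. 273.] [ 70.2 -44.1]
stop_block 0.44 [261. 235.] [ -28.2 -157.5]
[np.float64(609.7304066018459), np.float64(15.159140113303593), 215] 174.5 row: [-0.004  0.848 -0.315] [0. 0. 0.] dist 181 turn 0
```

Request:
play_rows --plan "0 0 -0.12 0 0 0;0 0.05 -0.25 0 0 0;0.02 0.15 -0.32 0 0 0;0.07 0.3 -0.33 0 0 0;0.13 0.45 -0.33 0 0 0;0.2 0.6 -0.33 0 0 0;0.27 0.75 -0.33 0 0 0;0.33 0.9 -0.33 0 0 0;0.35 0.98 -0.33 0 0 0;0.35 0.98 -0.33 0 0 0"

```text
time: 21.2
tcp_pos: [541.1, 51.1, 218.3]
orientation: [[-0.996, 0.09, 0.001], [0.09, 0.996, 0.0], [-0.001, 0.0, -1.0]]
wrist_force: [-0.1, -0.3, -2.3]
width: 21.2
finger_force: 55.0
```

Run:
```python
from h import *
st()
a=get_image("top")
cv2.imwrite("pics/t9.png",np.hstack([cv2.resize(a[90:250,160:480],(480,240),interpolation=cv2.INTER_CUBIC),cv2.resize(get_image("scene")[180:340,170:390],(320,240),interpolation=cv2.INTER_CUBIC)]))
for n,z in dict(offcut_a_mid=25,offcut_b_mid=25,offcut_c_mid=25,stop_block=80).items():
    for r in pinpoint(n,"top")[:2]: print(n,round(r["score"],2),np.round(r["point"]),wb(onz("top",r["point"],z)))
rel([371,245.5,200],103.8)
```

```text
t 21.2 tcp [541.1  51.1 218.3] yaw 174.8 tilt [-0.0009  0.0002] j [ 48.  36. -79. 102.  37.  74.  45.] F [-0.1 -0.3 -2.3] w 21.2 55.0
offcut_a_mid 0.63 [420. 181.] [  25.7 -253.4]
offcut_b_mid 0.93 [226. 347.] [-416.8  160.1]
offcut_b_mid 0.84 [399. 195.] [ -15.2 -204.7]
offcut_c_mid 0.62 [408. 216.] [ -62.7 -233. ]
stop_block 0.84 [332. 146.] [ 74.2 -33.2]
stop_block 0.68 [406. 215.] [ -71.8 -222.4]
[371, 245.5, 200] 103.8 row: [0.952 0.909 0.088] [-0.    -0.     0.588] dist 264 turn 71
```

View pics/t9.png

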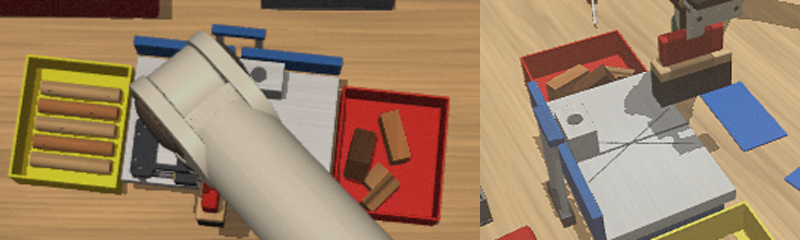

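All three offcuts lie in the red bin at (362,155), (395,135) and (380,185). The bed is clear and the block is in place. I bring the brush back to its mat.

Request:
play_rows --plan "0.1 0.1 0.02 0 0 0.06;0.25 0.24 0.05 0 0 0.12;0.4 0.38 0.08 0 0 0.19;0.55 0.53 0.08 0 0 0.26;0.7 0.67 0.08 0 0 0.33;0.82 0.8 0.08 0 0 0.4;0.92 0.88 0.08 0 0 0.46;0.952 0.909 0.08 0 0 0.52;0.952 0.909 0.08 0 0 0.57;0.952 0.909 0.08 0 0 0.588;0.952 0.909 0.08 0 0 0.588;0.952 0.909 0.08 0 0 0.588"

```text
time: 22.7
tcp_pos: [370.3, 246.3, 201.9]
orientation: [[-0.241, 0.971, 0.0], [0.971, 0.241, 0.0], [0.0, 0.0, -1.0]]
wrist_force: [-0.1, 0.3, -2.9]
width: 20.7
finger_force: 55.0
```

Run:
```python
from h import *
st()
rel([372,245.5,78],103.8);rel([372,245.5,74.5],103.8)
```

```text
t 22.7 tcp [370.3 246.3 201.9] yaw 103.9 tilt [0.     0.0001] j [ 25.  15. -69. 115.  16.  60. -38.] F [-0.1  0.3 -2.9] w 20.7 55.0
[372, 245.5, 78] 103.8 row: [-0.006  0.007  0.619] [ 0.    -0.     0.001] dist 124 turn 0
[372, 245.5, 74.5] 103.8 row: [-0.006  0.007  0.637] [ 0.    -0.     0.001] dist 127 turn 0
```

Request:
play_rows --plan "-0.006 0.01 0.1 0 0 0;-0.006 0.01 0.22 0 0 0;-0.006 0.01 0.34 0 0 0;-0.006 0.01 0.46 0 0 0;-0.006 0.01 0.55 0 0 0;-0.006 0.01 0.6 0 0 0;-0.006 0.01 0.615 0 0 0;-0.006 0.01 0.615 0 0 0;-0.006 0.01 0.615 0 0 0"

```text
time: 23.6
tcp_pos: [372.9, 246.4, 79.6]
orientation: [[-0.241, 0.971, 0.001], [0.971, 0.241, 0.001], [0.0, 0.001, -1.0]]
wrist_force: [0.0, 1.0, -2.9]
width: 21.3
finger_force: 55.0
```

Run:
```python
from h import *
st()
rel([372,245.5,74.3],103.8)
```

```text
t 23.6 tcp [372.9 246.4  79.6] yaw 103.9 tilt [0.0005 0.0014] j [ 12.  27. -58. 122.  31.  47. -51.] F [ 0.   1.  -2.9] w 21.3 55.0
[372, 245.5, 74.3] 103.8 row: [-0.003 -0.006  0.026] [ 0.001 -0.     0.001] dist 5 turn 0
```

Request:
play_rows --plan "0 0 0.01 0 0 0;0 0 0.02 0 0 0;0 0 0.026 0 0 0;0 0 0.026 0 0 0;0 0 0.026 0 0 0"

```text
time: 24.1
tcp_pos: [372.8, 245.8, 74.0]
orientation: [[-0.24, 0.971, 0.001], [0.971, 0.24, -0.0], [-0.001, 0.001, -1.0]]
wrist_force: [0.3, -1.4, 2.4]
width: 20.7
finger_force: 55.0
```

Run:
```python
from h import *
st()
```

```text
t 24.1 tcp [372.8 245.8  74. ] yaw 103.9 tilt [-0.0005  0.0009] j [ 11.  27. -57. 122.  32.  47. -52.] F [ 0.3 -1.4  2.4] w 20.7 55.0
```

Contact is made: the vertical force went from −2.9 to +2.4 N. I release slowly, then rise.

Request:
play_rows --plan "0 0 0 0 0 0;0 0 0 0 0 0;0 0 0 0 0 0;0 0 0 0 0 0;0 0 0 0 0 0;0 0 0 0 0 0;0 0 0 0 0 0;0 0 0 0 0 0;0 0 0 0 0 0;0 0 0 0 0 0" --hand 1

```text
time: 25.1
tcp_pos: [372.2, 245.9, 73.6]
orientation: [[-0.241, 0.971, 0.0], [0.971, 0.241, 0.0], [0.0, 0.0, -1.0]]
wrist_force: [-1.3, 0.3, -0.1]
width: 91.2
finger_force: 0.0
```

Request:
play_rows --plan "0 0 -0.05 0 0 0;0 0 -0.15 0 0 0;0 0 -0.3 0 0 0;0 0 -0.5 0 0 0;-0.05 0 -0.7 0 0 0;-0.15 0 -0.85 0 0 0;-0.2 0 -0.95 0 0 0;-0.2 0 -0.95 0 0 0;-0.2 0 -0.95 0 0 0;-0.2 0 -0.95 0 0 0"

```text
time: 26.1
tcp_pos: [381.0, 207.2, 262.9]
orientation: [[-0.241, 0.97, -0.001], [0.97, 0.241, -0.0], [-0.0, -0.001, -1.0]]
wrist_force: [0.9, -0.4, 0.5]
width: 91.8
finger_force: 0.0
```

Run:
```python
from h import *
st()
im=get_image("wrist")
cv2.imwrite("pics/w10.png",im)
hsv=cv2.cvtColor(im,cv2.COLOR_BGR2HSV);H,S,V=hsv[...,0],hsv[...,1],hsv[...,2]
seg(im,((H<8)|(H>172))&(S>150)&(V>140),(200,0,440,290),112,"rib",cam="wrist")
```

```text
t 26.1 tcp [381.  207.2 262.9] yaw 104.0 tilt [-0.0001 -0.0012] j [ 39.   6. -74. 112.   7.  66. -24.] F [ 0.9 -0.4  0.5] w 91.8 0.0
rib 2290 c [372.1 247.6] size [20.2 96.9] ang 13.7 [[351, 292], [374, 198], [393, 203], [370, 297]]
```

View pics/w10.png

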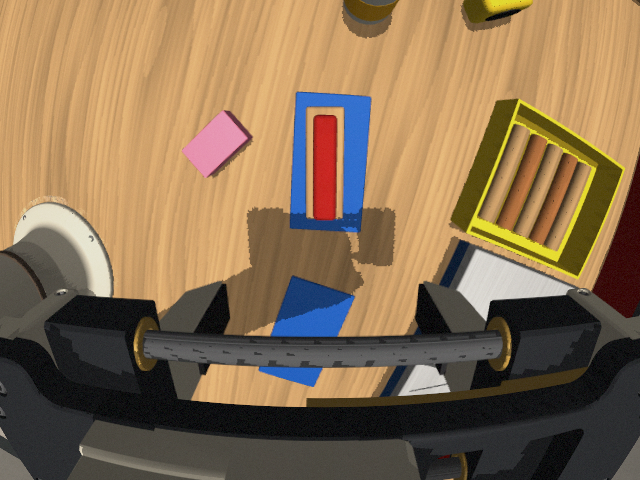

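The brush stands upright at (325,168), within its mat and released. Handing in.

```bash
python3 -c "
from bench import *
print(sign_off())"
```

```text
the job is handed in; nothing more can be done
None
```

The job is done and handed in at about 26 s: all three offcuts are in the red bin, the stop block is where it was, and the brush stands released on its blue mat, bristles down.

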